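Press two glued coupons under a check weight

TASK

Two sample coupons are to be pressed together for bonding: on the black pad of the aluminium base, build a centred stack from the bottom up of the steel plate, the pale coupon, the black coupon and, standing on top, the larger of the two brass weights. Place them in that order, with the long sides of plate and coupons along the long side of the pad; set each piece down rather than dropping it, let go of everything, and leave the small weight and the dish where they are.

Things in the scene. Friction and masses are not known exactly. Their poses are not given: they have to be found in the camera images.
- base_pad (a point): Bonding base: aluminium block 96 x 70 x 10 mm lying fixed on the blue-grey bench mat (mat top at z = 2 mm), with a raised black rubber pad 75 x 50 mm, 3 mm high, in its middle and small cap screws at its corners. The point is the centre of the pad's top, 13 mm above the mat; x runs along the long side of pad and block, y across, z up. It does not move during the job; its place and yaw differ at each start.
- steel_plate_mid (a point): Steel plate 75 x 50 x 8 mm with rows of dark marks on top, lying loose and flat on the mat, 0.12 kg. The point is its centre, half-way up; x runs along its long side, y across its width, z up; a half turn about z looks the same.
- pale_coupon_mid (a point): Off-white rectangular sample coupon 60 x 30 x 10 mm, lying loose and flat on the mat, 20 g. The point is its centre, half-way up; x runs along its long side, y across its width, z up; a half turn about z looks the same.
- black_coupon_mid (a point): Black rectangular sample coupon 50 x 25 x 9 mm, lying loose and flat on the mat, 20 g. The point is its centre, half-way up; x runs along its long side, y across its width, z up; a half turn about z looks the same.
- large_weight_mid (a point): The larger brass check weight, round, 28 mm in diameter and 26 mm high, standing loose on the mat, 0.14 kg: a cylinder with a narrower knob at the top; can be gripped round its lower half. The point is its centre, half-way up; z up.
- small_weight_mid (a point): The smaller brass check weight, same shape, 22 mm in diameter and 20 mm high. Not used: leave it standing. The point is its centre, half-way up; z up.
- dish_mid (a point): Whitish round closed dish 60 mm in diameter, 14 mm high. Not used: leave it lying. The point is its centre, half-way up; z up.
Things that resemble listed ones, but are neither listed nor needed, are in the scene too. Leave any brown, orange or purple look-alike of the part that bears large_weight_mid alone.

How it is judged:
By the outcome, as a careful person would: the job done as asked, in the order asked, and still so for the second after the job is handed in, with the robot touching nothing.
It also fails if it takes over 112 s, if anything falls off the work surface, if the arm or the gripper's body presses on something with over 40 N, if the wrist force passes 120 N, or if a joint passes its speed limit or range.

ROBOT

A 6-joint arm with a two-finger parallel gripper is mounted at the origin on the work surface; the furniture and walls round the work are solid. World frame = base frame: x ahead of the robot, y to its left, z up, the work surface at z = 0. Lengths are in m, angles in rad, forces in N, time in s.
With the tool pointing down it reaches from about 0.375 to 0.9 m from the base axis. Payload 3.1 kg.
Tool frame: the origin (TCP) lies between the finger pads; the fingertips stand 22 mm ahead of it and the grasp point (between the pads) lies 3 mm ahead of it; z points along the fingers, y is the line along which they close (so a half turn about z gives the same grasp; the last joint's range is limited). The gripper opens to 87 mm and grips with 3 to 60 N. Pads are 19 mm wide; open, the fingers measure 117 mm over their backs; the gripper's body (75 mm by 190 mm) begins 51 mm behind the grasp point.
Start: joints at [0.99, 0.527, 1.433, -0, 1.181, -0.178], TCP at [0.245, 0.575, 0.245] pointing down, gripper open.
Joint ranges: [-3.08, 3.08], [-0.75, 2.2], [0.22, 2.44], [-1.43, 4.57], [0, 2.65], [-2.85, 2.85]. Speed limits (rad/s): [2.79, 2.79, 3.14, 3.14, 3.14, 3.14].

INTERFACE

Orientations are given as a unit quaternion [x, y, z, w].
In Python, from rig import robot gives the robot as it stands.
- The arm moves only by the tool move_arm, never from a script. Its argument "series" is text: rows parted by semicolons, each of 6 numbers parted by spaces: the shift along the tool's x, y, z in mm, then the turn, a rotation vector about the tool's x, y, z in degrees. In form: dx dy dz ax ay az; .... A call has 1 to 8 rows; each row is the pose to reach, as a shift and turn from the pose commanded when the call began, along the tool's axes at that moment; what a row does not reach only later rows make up. A row lasts 1/12 s, in which the tool goes at most 41.7 mm and 7.16 degrees, less where a joint would pass 70% of its speed; a pose out of reach is approached as far as the arm can. A call with a gripper value outside its range is refused whole. "jaw" is the opening, from 0 (shut) to 1 (fully open), set as the call begins (left out, the last holds). The fingers move at their own pace and stop on an object; "newtons" is the grip in N (left out, the last holds). Time passes only in rows, so rows that repeat a pose let the fingers close. It gives the time, the measured TCP pose, the force, the opening and the grip force at its end, in the units of the state.
- robot.get_obs(): the state, without advancing time (a new reading comes with each control period).
- robot.camera(name): name is "scene" or "top" or "wrist"; returns a dict with "img" (420x560x3 uint8, red, green, blue), "mtx" (3x3 intrinsics, pixels), "world_to_cam" (4x4, takes a point from world to camera coordinates). Camera axes: x right, y down, z forward; pixel columns grow to the right and rows downward; lengths in m; the calibration is good to about 2 mm. A picture is of the moment at which its call begins. There is no depth.
- robot.hand_in(): hands the job in; it is judged then, once.
Trained networks look in a picture, given as the dict that the camera call returned (one of the last four; its "shot" number tells which), for a name from the list of things; names that differ only in an ending like _2 or _b are one class to them, and where a whole thing is asked for, a point or a joint stands for the part that bears it (a point fixed in the world has none). Each returns a list of dicts, best first, with "p" (0 to 1); they miss things now and then, are a little off and sometimes report something else, mostly with a low value. They report only what shows in the picture. A call takes as long as a camera call. They do not tell look-alikes from the thing itself.
- robot.search_frame(picture, thing): "xyz" ([x, y, z] in m, in world coordinates, good to about 4 mm: the middle of the surface that is visible of it).
- robot.tip_of(picture, thing): "xyz" ([x, y, z] in m, in world coordinates, good to about 4 mm: a listed point, or the origin of a listed thing).
The state is a dict: "time": time; "q": joint angles; "joint_velocities": joint speeds; "joint_torque": joint torques, N m; "position": TCP position; "tool_rot": TCP orientation; "ft_force": force on the tool from outside, world axes, zero at the start; "moment": the same for the moment, N m; "grip_width": finger opening in m; "grip_force": force on a finger pad.
Only numpy, scipy, OpenCV 4.12 (cv2) and the standard library are available. Lean on these libraries where they do the work, as an engineer would, in place of code of your own. Each camera call takes 0.05 s, during which the arm holds its last target. There are 200 camera calls.

## Working session

There is one attempt and no reset: what is moved stays moved. The work goes in short steps, Python scripts to look and compute and a tool call to move; the robot and the scene stay as the last step left them, time stands still between calls to the robot, and variables do not carry over. Pictures are saved under pics/ and viewed, at most 14 in all, crops included, and the job is handed in when it is done.

Besides the shell and the picture viewer there is one more tool, called after "Request:" as name(argument=value, ...) on one line, values as JSON. move_arm: Moves the arm, as the interface text tells. Its arguments: {"type":"object","properties":{"series":{"type":"string"},"jaw":{"type":"number"},"newtons":{"type":"number"}},"required":["series"]}

```bash
mkdir -p pics; ls; cat > h.py <<'E'
import numpy as np, cv2
from rig import robot
from scipy.spatial.transform import Rotation as R
def shot(n,f=None):
    c=robot.camera(n)
    if f: cv2.imwrite('pics/'+f,cv2.cvtColor(c['img'],cv2.COLOR_RGB2BGR))
    return c
def ray(c,uv,z):
    uv=np.atleast_2d(uv).astype(float); T=np.array(c['world_to_cam']);K=np.array(c['mtx'])
    d=np.c_[uv,np.ones(len(uv))]@np.linalg.inv(K).T@T[:3,:3]; o=-T[:3,:3].T@T[:3,3]
    return o+d*((z-o[2])/d[:,2])[:,None]
def pix(c,p):
    T=np.array(c['world_to_cam']);K=np.array(c['mtx']); q=T[:3,:3]@np.array(p)+T[:3,3]; q=K@q; return q[:2]/q[2]
E
python3 - <<'E'
from h import *
o=robot.get_obs(); print(o['time'],o['position'],o['tool_rot'],o['grip_width'])
print(R.from_quat(o['tool_rot']).as_matrix().round(3))
c=shot('top','top0.png'); 
for t in ['base_pad','steel_plate_mid','pale_coupon_mid','black_coupon_mid','large_weight_mid','small_weight_mid','dish_mid']:
    for r in robot.tip_of(c,t)[:3]: print(t,np.round(r['xyz'],3),round(r['p'],2),pix(c,r['xyz']).round())
shot('scene','scene0.png')
T=np.array(c['world_to_cam']); print(-T[:3,:3].T@T[:3,3],c['mtx'])
E
```

```text
pics
0.0 [0.24458843 0.57441163 0.24358291] [ 2.00041974e-01  9.79786740e-01 -9.98039300e-04 -3.96746709e-04] 0.08692455344547179
[[-0.92   0.392 -0.001]
 [ 0.392  0.92  -0.002]
 [ 0.    -0.002 -1.   ]]
base_pad [ 0.426 -0.11   0.013] 0.83 [330. 228.]
steel_plate_mid [0.438 0.108 0.007] 0.61 [249. 228.]
pale_coupon_mid [ 0.413 -0.279  0.006] 0.47 [393. 229.]
black_coupon_mid [0.521 0.006 0.004] 0.61 [285. 197.]
large_weight_mid [ 0.536 -0.102  0.016] 0.69 [324. 188.]
large_weight_mid [ 0.39  -0.195  0.013] 0.66 [363. 239.]
large_weight_mid [ 0.466 -0.206  0.015] 0.49 [365. 211.]
small_weight_mid [0.412 0.28  0.015] 0.37 [185. 241.]
small_weight_mid [ 0.424 -0.11   0.009] 0.21 [330. 229.]
dish_mid [0.54  0.199 0.01 ] 0.69 [214. 194.]
dish_mid [0.41  0.285 0.012] 0.2 [183. 243.]
[0.18152915 0.0135788  1.36650949] [[512.35609509   0.         287.74035418]
 [  0.         512.35609509 214.84999086]
 [  0.           0.           1.        ]]
```

View pics/top0.png

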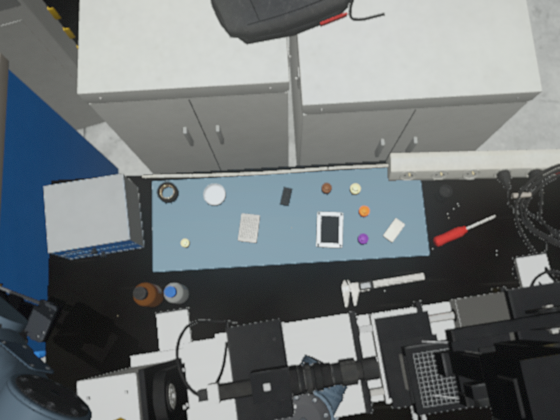

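View pics/scene0.png

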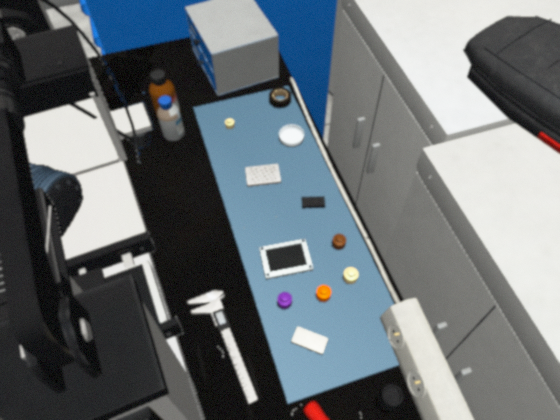

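The top picture (scene agrees) shows the base at (330,229), plate at (249,228), black coupon (286,196) and pale coupon (394,230). The large brass weight is at (355,188), the small one at (185,243), the dish at (214,194). The brown, orange and purple look-alikes are at (326,188), (364,211) and (362,239).

```bash
cat >> h.py <<'E'
def plan(x,y,z,yaw=None):
    "row from present pose to tool-down pose; yaw (deg) of tool x, mod 180"
    o=robot.get_obs(); M=R.from_quat(o['tool_rot']); m=M.as_matrix(); p=np.array(o['position'])
    now=np.degrees(np.arctan2(m[1,0],m[0,0]))
    yw=now if yaw is None else now+(yaw-now+90)%180-90
    a=np.radians(yw); t=np.array([[np.cos(a),np.sin(a),0],[np.sin(a),-np.cos(a),0],[0,0,-1]])
    d=m.T@(np.array([x,y,z])-p)*1000; rv=(M.inv()*R.from_matrix(t)).as_rotvec(degrees=True)
    print('t',o['time'],'at',p.round(4),'yaw',now.round(1),'q6',round(o['q'][5],2)); print('ROW',d.round(1),rv.round(2),'rows>=',np.ceil(max(np.linalg.norm(d)/41.7,np.linalg.norm(rv)/7.16)))
E
python3 - <<'E'
from h import *
c=shot('top')
print('large',ray(c,[355,188],.028),'small',ray(c,[185,243],.02))
plan(.42,.10,.33,180)
E
```

```text
large [[ 0.52775328 -0.18395042  0.028     ]] small [[0.40709894 0.27883194 0.02      ]]
t 0.5 at [0.245  0.5749 0.2445] yaw 156.9 q6 -0.18
ROW [-347.2 -368.3  -85.4] [ -0.    -0.   -23.08] rows>= 13.0
```

Request:
move_arm(series="0 0 -45 0 0 0; 0 0 -90 0 0 0; 0 0 -90 0 0 0", jaw=1)

```text
time: 0.75
position: [0.2468, 0.5781, 0.3423]
tool_rot: [0.2, 0.98, 0.006, 0.003]
ft_force: [1.4, 0.1, 1.5]
grip_width: 0.0869
grip_force: 0.0
```

```bash
python3 -c "
from h import *
plan(.40,.06,.33,180)"
```

```text
t 0.75 at [0.2468 0.5781 0.3423] yaw 156.9 q6 -0.18
ROW [-344.  -416.7    7.3] [  0.75   0.29 -23.07] rows>= 13.0
```

Request:
move_arm(series="-344 -417 0 0 0 -23; -344 -417 0 0 0 -23; -344 -417 0 0 0 -23; -344 -417 0 0 0 -23; -344 -417 0 0 0 -23; -344 -417 0 0 0 -23; -344 -417 0 0 0 -23; -344 -417 0 0 0 -23")

```text
time: 1.42
position: [0.3389, 0.2555, 0.3349]
tool_rot: [0.0, 1.0, 0.0, 0.001]
ft_force: [1.4, -0.3, -1.0]
grip_width: 0.0869
grip_force: 0.0
```

```bash
python3 -c "
from h import *
plan(.40,.03,.33,180)"
```

```text
t 1.4167 at [0.3389 0.2555 0.3349] yaw 180.0 q6 -1.19
ROW [ -61.2 -225.4    4.9] [ 0.03  0.08 -0.03] rows>= 6.0
```

Request:
move_arm(series="-60 -225 0 0 0 0; -60 -225 0 0 0 0; -60 -225 0 0 0 0; -60 -225 0 0 0 0; -60 -225 0 0 0 0; -60 -225 0 0 0 0; -60 -225 0 0 0 0; -60 -225 0 0 0 0")

```text
time: 2.08
position: [0.3988, 0.031, 0.3347]
tool_rot: [0.003, 1.0, 0.0, 0.0]
ft_force: [0.1, 0.6, -0.3]
grip_width: 0.0872
grip_force: 0.0
```

```bash
python3 -c "
from h import *
c=shot('wrist','w0.png'); T=c['world_to_cam']; print(-T[:3,:3].T@T[:3,3],T[:3,:3].round(2),c['mtx'])
plan(.40,.03,.33,180)"
```

```text
[0.3171113  0.03131999 0.47403041] [[ 0.    1.    0.  ]
 [ 0.95 -0.    0.3 ]
 [ 0.3  -0.   -0.95]] [[314.36451068   0.         276.48959457]
 [  0.         314.36451068 205.39802858]
 [  0.           0.           1.        ]]
t 2.1333 at [0.3983 0.032  0.3346] yaw 179.8 q6 -1.77
ROW [-1.7 -2.   4.6] [ 0.04 -0.01 -0.17] rows>= 1.0
```

View pics/w0.png

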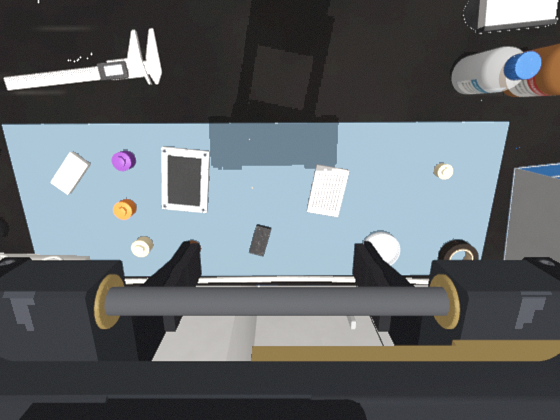

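The wrist picture shows all the parts: pad (186,180), plate (328,190), black coupon (261,240), pale coupon (70,173), large brass weight (142,246). I go to near overhead views for measuring, starting with the plate.

Request:
move_arm(series="-118 78 110 0 0 0; -118 78 110 0 0 0; -118 78 110 0 0 0; -118 78 110 0 0 0; -118 78 110 0 0 0; -118 78 110 0 0 0; -118 78 110 0 0 0")

```text
time: 2.72
position: [0.5153, 0.1112, 0.2243]
tool_rot: [-0.001, 1.0, -0.0, -0.001]
ft_force: [-0.4, 0.4, 1.3]
grip_width: 0.087
grip_force: 0.0
```

```bash
cat >> h.py <<'E'
def rectified(c,x,y,z,f=None,half=.06,s=.00025):
    "orthophoto at height z: rows = +x up, cols = -y right"
    n=int(2*half/s); T=np.array(c['world_to_cam']);K=np.array(c['mtx'])
    P=K@np.c_[T[:3,0],T[:3,1],T[:3,2]*z+T[:3,3]]
    A=np.array([[0,-s,x+half],[-s,0,y+half],[0,0,1]])
    im=cv2.warpPerspective(c['img'],P@A,(n,n),flags=cv2.INTER_LINEAR|cv2.WARP_INVERSE_MAP)
    if f: cv2.imwrite('pics/'+f,cv2.cvtColor(im,cv2.COLOR_RGB2BGR))
    return im
def fit(im,mask,x,y,half=.06,s=.00025):
    mask=cv2.morphologyEx(mask.astype(np.uint8),cv2.MORPH_CLOSE,np.ones((9,9)))
    cs=cv2.findContours(mask,cv2.RETR_EXTERNAL,cv2.CHAIN_APPROX_NONE)[0]
    for k in sorted(cs,key=cv2.contourArea)[::-1][:3]:
        if cv2.contourArea(k)<1500: continue
        (u,v),(w,h),a=cv2.minAreaRect(k); b=cv2.boxPoints(((u,v),(w,h),a)); W=np.c_[x+half-b[:,1]*s,y+half-b[:,0]*s]
        e=[W[1]-W[0],W[2]-W[1]]; L=max(e,key=np.linalg.norm)
        print('centre',W.mean(0).round(4),'size mm',np.sort([w*s,h*s])*1000,'yaw',round(np.degrees(np.arctan2(L[1],L[0]))%180,2))
E
python3 - <<'E'
from h import *
plan(.518,.108,.22,180)
c=shot('wrist')
im=rectified(c,.438,.108,.010,'plate.png')
h=cv2.cvtColor(im,cv2.COLOR_RGB2HSV); print(h[240,240],h[20,20],im[240,240],im[20,20])
fit(im,h[...,1]<45,.438,.108)
E
```

```text
t 2.7167 at [0.5153 0.1112 0.2243] yaw -179.9 q6 -1.57
ROW [-2.7 -3.2  4.3] [-0.02 -0.15  0.09] rows>= 1.0
[ 13   8 231] [102  67 122] [231 227 224] [ 90 109 122]
centre [0.4404 0.1087] size mm [51.38484192 76.40644073] yaw 169.7
```

View pics/plate.png

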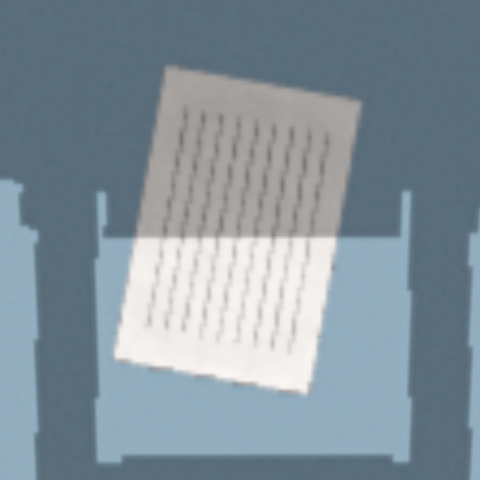

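The orthophoto shows the plate clean, size 51x76 mm (fits), centre (0.4404, 0.1087), yaw 169.7°.

```bash
python3 -c "
from h import *
plan(.4404,.1087,.07,169.7)"
```

```text
t 2.7667 at [0.5153 0.1106 0.2251] yaw -180.0 q6 -1.57
ROW [ 74.7  -1.8 155.2] [-0.02 -0.06 10.33] rows>= 5.0
```

Request:
move_arm(series="75 -2 155 0 0 10.3; 75 -2 155 0 0 10.3; 75 -2 155 0 0 10.3; 75 -2 155 0 0 10.3; 75 -2 155 0 0 10.3; 75 -2 155 0 0 10.3; 75 -2 155 0 0 10.3; 75 -2 155 0 0 10.3")

```text
time: 3.43
position: [0.4451, 0.1078, 0.072]
tool_rot: [0.091, 0.996, 0.0, 0.004]
ft_force: [-1.0, 0.3, 0.2]
grip_width: 0.0869
grip_force: 0.0
```

```bash
python3 -c "
from h import *
plan(.4404,.1087,.026,169.7)"
```

```text
t 3.4333 at [0.4451 0.1078 0.072 ] yaw 169.6 q6 -1.4
ROW [ 5.1 -0.1 46. ] [ 0.07  0.43 -0.09] rows>= 2.0
```

Request:
move_arm(series="0 0 0 0 0 0; 0 0 0 0 0 0; 0 0 0 0 0 0")

```text
time: 3.68
position: [0.443, 0.108, 0.0707]
tool_rot: [0.09, 0.996, 0.0, 0.002]
ft_force: [0.3, 0.5, 0.3]
grip_width: 0.0874
grip_force: 0.0
```

```bash
python3 -c "
from h import *
plan(.4404,.1087,.026,169.7)"
```

```text
t 3.6833 at [0.443  0.108  0.0707] yaw 169.6 q6 -1.4
ROW [ 2.8  0.2 44.7] [ 0.03  0.19 -0.07] rows>= 2.0
```

Request:
move_arm(series="0 0 22 0 0 0; 0 0 40 0 0 0; 0 0 44 0 0 0; 0 0 44 0 0 0; 0 0 44 0 0 0; 0 0 44 0 0 0")

```text
time: 4.18
position: [0.4419, 0.1081, 0.0261]
tool_rot: [0.09, 0.996, 0.0, 0.0]
ft_force: [-0.3, 0.3, -0.5]
grip_width: 0.0872
grip_force: 0.0
```

```bash
python3 -c "
from h import *
plan(.4404,.1087,.026,169.7)"
```

```text
t 4.1833 at [0.4419 0.1081 0.0261] yaw 169.6 q6 -1.4
ROW [1.6 0.3 0.1] [ 0.01  0.05 -0.07] rows>= 1.0
```

Request:
move_arm(series="1 0 0 0 0 0; 1 0 0 0 0 0; 1 0 0 0 0 0; 1 0 0 0 0 0; 1 0 0 0 0 0; 1 0 0 0 0 0; 1 0 0 0 0 0; 1 0 0 0 0 0", jaw=0.45, newtons=25)

```text
time: 4.85
position: [0.4406, 0.1082, 0.0256]
tool_rot: [0.09, 0.996, 0.0, 0.0]
ft_force: [1.1, 0.0, 1.0]
grip_width: 0.0498
grip_force: 25.0
```

Request:
move_arm(series="0 0 0 0 0 0; 0 0 0 0 0 0; 0 0 -30 0 0 0; 0 0 -60 0 0 0; 0 0 -60 0 0 0; 0 0 -60 0 0 0")

```text
time: 5.35
position: [0.4415, 0.1082, 0.0866]
tool_rot: [0.09, 0.996, 0.0, 0.002]
ft_force: [0.9, 0.1, -1.6]
grip_width: 0.0494
grip_force: 25.0
```

```bash
python3 -c "
from h import *
plan(.51,-.11,.22,180)"
```

```text
t 5.35 at [0.4415 0.1082 0.0866] yaw 169.6 q6 -1.4
ROW [-107.1 -202.3 -133.2] [ 1.000e-02  2.000e-01 -1.037e+01] rows>= 7.0
```

Request:
move_arm(series="-107 -202 -133 0 0 -10.4; -107 -202 -133 0 0 -10.4; -107 -202 -133 0 0 -10.4; -107 -202 -133 0 0 -10.4; -107 -202 -133 0 0 -10.4; -107 -202 -133 0 0 -10.4; -107 -202 -133 0 0 -10.4; -107 -202 -133 0 0 -10.4")

```text
time: 6.02
position: [0.5124, -0.1144, 0.2198]
tool_rot: [0.002, 1.0, -0.002, 0.003]
ft_force: [1.3, 0.2, -0.8]
grip_width: 0.0491
grip_force: 25.0
```

Request:
move_arm(series="0 0 0 0 0 0; 0 0 0 0 0 0; 0 0 0 0 0 0; 0 0 0 0 0 0")

```text
time: 6.35
position: [0.5082, -0.1081, 0.2172]
tool_rot: [-0.001, 1.0, 0.001, -0.002]
ft_force: [-1.0, -0.2, -0.7]
grip_width: 0.0496
grip_force: 25.0
```

```bash
python3 - <<'E'
from h import *
plan(.51,-.11,.22,180)
c=shot('wrist')
im=rectified(c,.426,-.11,.015,'base.png')
fit(im,im.max(2)<60,.426,-.11)
im2=rectified(c,.426,-.11,.012); h=cv2.cvtColor(im2,cv2.COLOR_RGB2HSV)
fit(im2,(h[...,1]<45)&(im2.max(2)>70),.426,-.11)
E
```

```text
t 6.35 at [ 0.5082 -0.1081  0.2172] yaw -179.9 q6 -2.0
ROW [-1.8 -1.9 -2.8] [ 0.1  -0.19  0.11] rows>= 1.0
centre [ 0.4413 -0.1101] size mm [35.38937759 48.02149582] yaw 83.8
centre [ 0.3982 -0.1258] size mm [ 7.96955872 27.99740791] yaw 173.37
centre [ 0.4225 -0.1081] size mm [70.65673828 96.69252777] yaw 173.95
```

View pics/base.png

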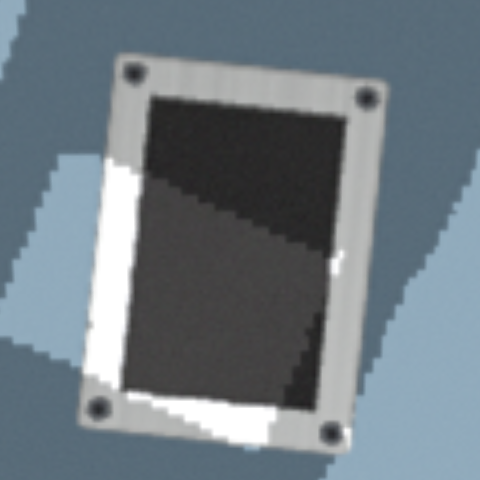

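The orthophoto shows the block with the pad about (235,253) and screws at the corners. I refit the pad with a higher threshold as a cross-check.

```bash
python3 - <<'E'
from h import *
c=shot('wrist')
im=rectified(c,.426,-.11,.015)
fit(im,(im.max(2)<95)&(im.max(2)-im.min(2).astype(int)<15),.426,-.11)
im2=rectified(c,.426,-.11,.012); h=cv2.cvtColor(im2,cv2.COLOR_RGB2HSV)
fit(im2,(h[...,1]<45)&(im2.max(2)>70),.426,-.11)
plan(.4225,-.1081,.09,174)
E
```

```text
centre [ 0.4226 -0.1081] size mm [49.15676498 73.92061615] yaw 173.96
centre [ 0.4226 -0.108 ] size mm [70.70980072 96.56080627] yaw 173.92
t 6.45 at [ 0.5088 -0.1085  0.2178] yaw -179.9 q6 -2.0
ROW [ 86.1   0.5 128. ] [ 0.04 -0.11  6.11] rows>= 4.0
```

Request:
move_arm(series="86 0.5 128 0 0 6.1; 86 0.5 128 0 0 6.1; 86 0.5 128 0 0 6.1; 86 0.5 128 0 0 6.1; 86 0.5 128 0 0 6.1; 86 0.5 128 0 0 6.1; 86 0.5 128 0 0 6.1; 86 0.5 128 0 0 6.1")

```text
time: 7.12
position: [0.4263, -0.1104, 0.0919]
tool_rot: [0.053, 0.999, -0.001, 0.003]
ft_force: [0.7, 0.4, -0.8]
grip_width: 0.0492
grip_force: 25.0
```

Request:
move_arm(series="0 0 0 0 0 0; 0 0 0 0 0 0; 0 0 0 0 0 0; 0 0 0 0 0 0; 0 0 0 0 0 0; 0 0 0 0 0 0; 0 0 0 0 0 0; 0 0 0 0 0 0")

```text
time: 7.78
position: [0.4234, -0.1093, 0.0905]
tool_rot: [0.053, 0.999, 0.0, -0.0]
ft_force: [-0.6, -0.7, -1.4]
grip_width: 0.0495
grip_force: 25.0
```

```bash
python3 -c "
from h import *
plan(.4226,-.1081,.041,173.95)"
```

```text
t 7.7833 at [ 0.4234 -0.1093  0.0905] yaw 173.9 q6 -1.97
ROW [ 0.9  1.1 49.5] [ 0.   -0.01 -0.03] rows>= 2.0
```

Request:
move_arm(series="0.5 0.6 25 0 0 0; 0.8 1 42 0 0 0; 0.8 1 49 0 0 0; 0.8 1 49 0 0 0; 0.8 1 49 0 0 0; 0.8 1 49 0 0 0; 0.8 1 49 0 0 0; 0.8 1 49 0 0 0")

```text
time: 8.45
position: [0.4232, -0.1085, 0.0423]
tool_rot: [0.053, 0.999, -0.0, 0.001]
ft_force: [-0.1, 0.6, -1.0]
grip_width: 0.0496
grip_force: 25.0
```

```bash
python3 -c "
from h import *
plan(.4226,-.1081,.0386,173.95)"
```

```text
t 8.45 at [ 0.4232 -0.1085  0.0423] yaw 173.9 q6 -1.97
ROW [0.7 0.3 3.7] [-0.04  0.09 -0.03] rows>= 1.0
```

Request:
move_arm(series="0.4 0.3 1 0 0 0; 0.4 0.3 2 0 0 0; 0.4 0.3 3 0 0 0; 0.4 0.3 3.3 0 0 0; 0.4 0.3 3.3 0 0 0; 0.4 0.3 3.3 0 0 0; 0.4 0.3 3.3 0 0 0; 0.4 0.3 3.3 0 0 0")

```text
time: 9.12
position: [0.4225, -0.1079, 0.0386]
tool_rot: [0.053, 0.999, -0.0, 0.0]
ft_force: [-0.5, 0.0, 5.0]
grip_width: 0.0492
grip_force: 25.0
```

Request:
move_arm(series="0 0 0 0 0 0; 0 0 0 0 0 0; 0 0 0 0 0 0; 0 0 0 0 0 0; 0 0 0 0 0 0; 0 0 -20 0 0 0; 0 0 -60 0 0 0; 0 0 -60 0 0 0", jaw=0.72)

```text
time: 9.78
position: [0.4246, -0.1089, 0.1023]
tool_rot: [0.053, 0.999, -0.002, 0.004]
ft_force: [0.3, -0.0, 0.1]
grip_width: 0.0629
grip_force: 0.0
```

Request:
move_arm(series="-82 0 -115 0 0 0; -82 0 -115 0 0 0; -82 0 -115 0 0 0; -82 0 -115 0 0 0; -82 0 -115 0 0 0; -82 0 -115 0 0 0; -82 0 -115 0 0 0; -82 0 -115 0 0 0")

```text
time: 10.45
position: [0.5015, -0.1156, 0.2112]
tool_rot: [0.053, 0.999, 0.001, -0.003]
ft_force: [0.2, -0.2, -0.6]
grip_width: 0.0624
grip_force: 0.0
```

```bash
python3 - <<'E'
from h import *
c=shot('wrist')
im=rectified(c,.426,-.11,.023,'plate2.png')
b=rectified(c,.426,-.11,.012); h=cv2.cvtColor(b,cv2.COLOR_RGB2HSV)
fit(b,(h[...,1]<45),.426,-.11)
plan(.49,-.279,.22,174)
E
```

```text
centre [ 0.4224 -0.1081] size mm [70.78790283 96.38098145] yaw 173.72
t 10.5 at [ 0.5018 -0.1158  0.2113] yaw 173.9 q6 -1.91
ROW [  -5.6 -163.5   -9. ] [ 0.1  -0.28 -0.1 ] rows>= 4.0
```

View pics/plate2.png

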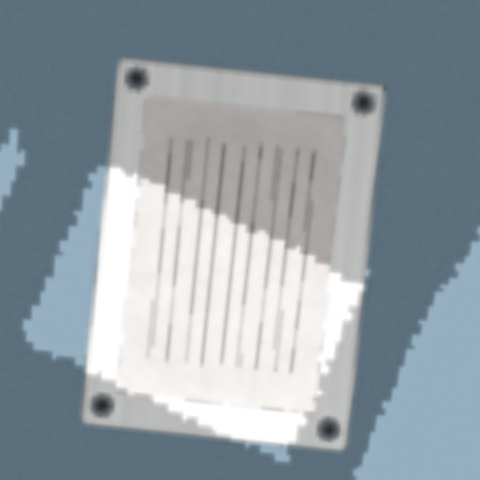

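The plate sits centred on the pad (plate corners about (143,96), (343,115), (117,387), (315,412)): within 1 mm. Next, the pale coupon.

Request:
move_arm(series="0 -163 -9 0 0 0; 0 -163 -9 0 0 0; 0 -163 -9 0 0 0; 0 -163 -9 0 0 0; 0 -163 -9 0 0 0; 0 -163 -9 0 0 0; 0 -163 -9 0 0 0; 0 -163 -9 0 0 0")

```text
time: 11.17
position: [0.4859, -0.2767, 0.2212]
tool_rot: [0.053, 0.999, 0.001, -0.001]
ft_force: [-0.2, 0.7, 0.5]
grip_width: 0.0622
grip_force: 0.0
```

```bash
python3 - <<'E'
from h import *
c=shot('wrist')
im=rectified(c,.413,-.279,.012)
h=cv2.cvtColor(im,cv2.COLOR_RGB2HSV)
fit(im,(h[...,1]<45)&(im.max(2)>100),.413,-.279)
plan(.41,-.279,.07)
E
```

```text
centre [ 0.4103 -0.2801] size mm [31.99724197 61.74382782] yaw 139.4
t 11.2167 at [ 0.4862 -0.2767  0.2215] yaw 174.0 q6 -2.18
ROW [ 75.2 -10.5 151.7] [ 0.1  -0.11 -0.  ] rows>= 5.0
```

```bash
python3 -c "
from h import *
plan(.4103,-.2801,.07,139.4)"
```

```text
t 11.2167 at [ 0.4862 -0.2767  0.2215] yaw 174.0 q6 -2.18
ROW [ 74.8 -11.6 151.7] [ 0.06 -0.14 34.61] rows>= 5.0
```

Request:
move_arm(series="75 -11 151 0 0 34.6; 75 -11 151 0 0 34.6; 75 -11 151 0 0 34.6; 75 -11 151 0 0 34.6; 75 -11 151 0 0 34.6; 75 -11 151 0 0 34.6; 75 -11 151 0 0 34.6; 75 -11 151 0 0 34.6")

```text
time: 11.88
position: [0.4125, -0.2819, 0.0723]
tool_rot: [0.346, 0.938, -0.001, 0.001]
ft_force: [-0.7, -0.3, -0.1]
grip_width: 0.0626
grip_force: 0.0
```

Request:
move_arm(series="0 0 0 0 0 0; 0 0 0 0 0 0; 0 0 0 0 0 0; 0 0 0 0 0 0; 0 0 0 0 0 0; 0 0 0 0 0 0")

```text
time: 12.38
position: [0.411, -0.2817, 0.0715]
tool_rot: [0.347, 0.938, -0.0, 0.0]
ft_force: [1.0, 0.1, 0.0]
grip_width: 0.0629
grip_force: 0.0
```

```bash
python3 -c "
from h import *
plan(.4103,-.2801,.026,139.4)"
```

```text
t 12.3833 at [ 0.411  -0.2817  0.0715] yaw 139.3 q6 -1.69
ROW [ 1.6  0.8 45.5] [-0.    0.02 -0.07] rows>= 2.0
```

Request:
move_arm(series="1.3 0.7 25 0 0 0; 1.3 0.7 40 0 0 0; 1.3 0.7 45.2 0 0 0; 1.3 0.7 45.2 0 0 0; 1.3 0.7 45.2 0 0 0; 1.3 0.7 45.2 0 0 0; 1.3 0.7 45.2 0 0 0; 1.3 0.7 45.2 0 0 0")

```text
time: 13.05
position: [0.4107, -0.2805, 0.0265]
tool_rot: [0.348, 0.938, -0.0, 0.0]
ft_force: [-0.6, 0.2, -0.1]
grip_width: 0.0629
grip_force: 0.0
```

Request:
move_arm(series="0 0 0 0 0 0; 0 0 0 0 0 0; 0 0 0 0 0 0; 0 0 0 0 0 0; 0 0 0 0 0 0; 0 0 0 0 0 0; 0 0 0 0 0 0", jaw=0.2, newtons=15)

```text
time: 13.63
position: [0.4104, -0.2802, 0.0261]
tool_rot: [0.348, 0.938, -0.0, 0.0]
ft_force: [-0.4, -0.6, -0.3]
grip_width: 0.0296
grip_force: 15.0
```

Request:
move_arm(series="0 0 -25 0 0 0; 0 0 -60 0 0 0; 0 0 -80 0 0 0; 0 0 -80 0 0 0")

```text
time: 13.97
position: [0.4122, -0.2819, 0.1095]
tool_rot: [0.347, 0.938, -0.002, 0.003]
ft_force: [0.2, 0.0, -0.7]
grip_width: 0.0298
grip_force: 15.0
```

```bash
python3 -c "
from h import *
plan(.4226,-.1081,.10,173.95)"
```

```text
t 13.9667 at [ 0.4122 -0.2819  0.1095] yaw 139.3 q6 -1.69
ROW [105.4 138.7   8.6] [ -0.18   0.41 -34.61] rows>= 5.0
```

Request:
move_arm(series="105 138.5 5 0 0 -34.6; 105 138.5 5 0 0 -34.6; 105 138.5 5 0 0 -34.6; 105 138.5 5 0 0 -34.6; 105 138.5 5 0 0 -34.6; 105 138.5 5 0 0 -34.6; 105 138.5 5 0 0 -34.6; 105 138.5 5 0 0 -34.6")

```text
time: 14.63
position: [0.4217, -0.1079, 0.1008]
tool_rot: [0.054, 0.999, -0.0, 0.0]
ft_force: [-0.3, -1.1, 0.1]
grip_width: 0.0294
grip_force: 15.0
```

Request:
move_arm(series="0 0 0 0 0 0; 0 0 0 0 0 0; 0 0 0 0 0 0; 0 0 0 0 0 0; 0 0 0 0 0 0; 0 0 0 0 0 0; 0 0 0 0 0 0; 0 0 0 0 0 0")

```text
time: 15.3
position: [0.4211, -0.1068, 0.1011]
tool_rot: [0.053, 0.999, -0.0, 0.0]
ft_force: [0.1, -0.6, -0.3]
grip_width: 0.0295
grip_force: 15.0
```

```bash
python3 -c "
from h import *
plan(.4226,-.1078,.050,173.95)"
```

```text
t 15.3 at [ 0.4211 -0.1068  0.1011] yaw 173.9 q6 -1.97
ROW [-1.6 -0.8 51.1] [-0.    0.   -0.03] rows>= 2.0
```

Request:
move_arm(series="-1.6 -0.8 25 0 0 0; -1.6 -0.8 44 0 0 0; -1.6 -0.8 51 0 0 0; -1.6 -0.8 51 0 0 0; -1.6 -0.8 51 0 0 0; -1.6 -0.8 51 0 0 0; -1.6 -0.8 51 0 0 0; -1.6 -0.8 51 0 0 0")

```text
time: 15.97
position: [0.423, -0.1079, 0.0508]
tool_rot: [0.053, 0.999, -0.0, 0.001]
ft_force: [-1.1, 0.8, -0.3]
grip_width: 0.0298
grip_force: 15.0
```

```bash
python3 -c "
from h import *
plan(.4226,-.1078,.0471,173.95)"
```

```text
t 15.9667 at [ 0.423  -0.1079  0.0508] yaw 173.9 q6 -1.97
ROW [0.4 0.1 3.7] [-0.04  0.09 -0.02] rows>= 1.0
```

Request:
move_arm(series="0.2 0 1 0 0 0; 0.2 0 2 0 0 0; 0.2 0 2.8 0 0 0; 0.2 0 3.4 0 0 0; 0.2 0 3.4 0 0 0; 0.2 0 3.4 0 0 0; 0.2 0 3.4 0 0 0; 0.2 0 3.4 0 0 0")

```text
time: 16.63
position: [0.4224, -0.1078, 0.047]
tool_rot: [0.053, 0.999, -0.0, 0.0]
ft_force: [-0.3, 0.3, 5.8]
grip_width: 0.0299
grip_force: 15.0
```

Request:
move_arm(series="0 0 0 0 0 0; 0 0 0 0 0 0; 0 0 0 0 0 0; 0 0 0 0 0 0; 0 0 0 0 0 0; 0 0 -20 0 0 0; 0 0 -60 0 0 0; 0 0 -60 0 0 0", jaw=0.6)

```text
time: 17.3
position: [0.4247, -0.1088, 0.1107]
tool_rot: [0.053, 0.999, -0.002, 0.004]
ft_force: [0.3, -0.1, -0.1]
grip_width: 0.0519
grip_force: 0.0
```

Request:
move_arm(series="-82 0 -110 0 0 0; -82 0 -110 0 0 0; -82 0 -110 0 0 0; -82 0 -110 0 0 0; -82 0 -110 0 0 0; -82 0 -110 0 0 0; -82 0 -110 0 0 0; -82 0 -110 0 0 0")

```text
time: 17.97
position: [0.5015, -0.1155, 0.2147]
tool_rot: [0.053, 0.999, 0.001, -0.003]
ft_force: [1.0, 0.0, -0.7]
grip_width: 0.0521
grip_force: 0.0
```

```bash
python3 - <<'E'
from h import *
c=shot('wrist')
im=rectified(c,.426,-.11,.033,'pale2.png')
b=rectified(c,.426,-.11,.012); h=cv2.cvtColor(b,cv2.COLOR_RGB2HSV)
fit(b,(h[...,1]<45),.426,-.11)
plan(.60,.005,.22,174)
E
```

```text
centre [ 0.4225 -0.1082] size mm [70.99724579 96.61288452] yaw 173.96
t 18.0167 at [ 0.5018 -0.1157  0.2148] yaw 173.9 q6 -1.91
ROW [-84.8 130.5  -5.4] [ 0.09 -0.28 -0.1 ] rows>= 4.0
```

View pics/pale2.png

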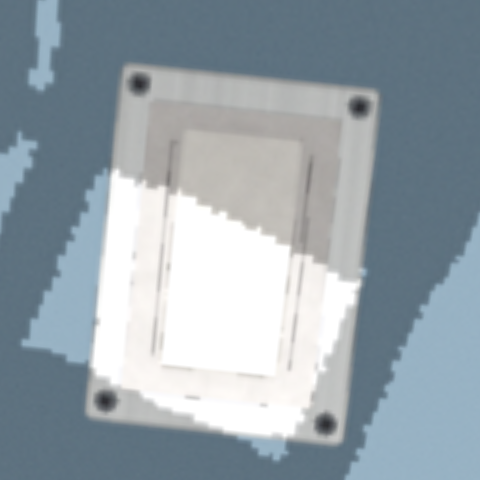

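The pale coupon lies centred on the plate (corners about (183,130), (302,140), (163,365), (276,375)), within 0.5 mm. Next is the black coupon.

Request:
move_arm(series="-85 130 -5 0 0 0; -85 130 -5 0 0 0; -85 130 -5 0 0 0; -85 130 -5 0 0 0; -85 130 -5 0 0 0; -85 130 -5 0 0 0; -85 130 -5 0 0 0; -85 130 -5 0 0 0")

```text
time: 18.68
position: [0.6007, 0.003, 0.2207]
tool_rot: [0.054, 0.999, -0.0, -0.001]
ft_force: [-0.9, 0.8, 0.2]
grip_width: 0.0521
grip_force: 0.0
```

```bash
python3 - <<'E'
from h import *
c=shot('wrist')
im=rectified(c,.521,.006,.011,'black.png')
fit(im,(im.max(2)<75),.521,.006)
fit(im,(im.max(2)<90)&(im.max(2)-im.min(2).astype(int)<20),.521,.006)
E
```

```text
centre [0.5224 0.0034] size mm [24.99962234 49.4498024 ] yaw 164.05
centre [0.5223 0.0034] size mm [25.30057907 49.91653442] yaw 164.27
```

View pics/black.png

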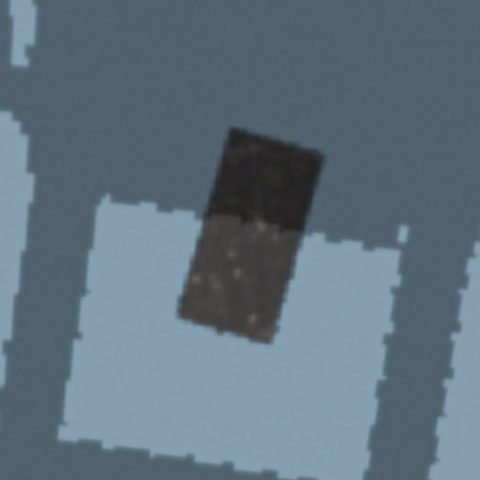

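The black coupon is clear at about (252,236), 25x50 mm, centre (0.5223, 0.0034), yaw 164.2°.

```bash
python3 -c "
from h import *
plan(.5223,.0034,.07,164.2)"
```

```text
t 18.7333 at [0.6009 0.0028 0.2211] yaw 173.8 q6 -1.64
ROW [ 77.9  -7.8 151.3] [-0.02 -0.11  9.63] rows>= 5.0
```

Request:
move_arm(series="78 -8 151 0 0 9.6; 78 -8 151 0 0 9.6; 78 -8 151 0 0 9.6; 78 -8 151 0 0 9.6; 78 -8 151 0 0 9.6; 78 -8 151 0 0 9.6; 78 -8 151 0 0 9.6; 78 -8 151 0 0 9.6")

```text
time: 19.4
position: [0.5274, 0.0031, 0.0729]
tool_rot: [0.137, 0.991, -0.0, 0.004]
ft_force: [-0.1, -0.3, 0.8]
grip_width: 0.0523
grip_force: 0.0
```

Request:
move_arm(series="0 0 0 0 0 0; 0 0 0 0 0 0; 0 0 0 0 0 0; 0 0 0 0 0 0; 0 0 0 0 0 0; 0 0 0 0 0 0")

```text
time: 19.9
position: [0.5239, 0.0042, 0.0708]
tool_rot: [0.136, 0.991, -0.0, 0.0]
ft_force: [-0.7, -0.2, 0.3]
grip_width: 0.0521
grip_force: 0.0
```

```bash
python3 -c "
from h import *
plan(.5223,.0034,.026,164.2)"
```

```text
t 19.9 at [0.5239 0.0042 0.0708] yaw 164.3 q6 -1.5
ROW [ 1.3 -1.2 44.8] [0.   0.02 0.13] rows>= 2.0
```

Request:
move_arm(series="1 -1 25 0 0 0; 1 -1 40 0 0 0; 1 -1 44.5 0 0 0; 1 -1 44.5 0 0 0; 1 -1 44.5 0 0 0; 1 -1 44.5 0 0 0; 1 -1 44.5 0 0 0; 1 -1 44.5 0 0 0")

```text
time: 20.57
position: [0.5229, 0.0034, 0.0266]
tool_rot: [0.136, 0.991, -0.0, 0.001]
ft_force: [0.5, 0.0, -0.6]
grip_width: 0.0524
grip_force: 0.0
```

Request:
move_arm(series="0 0 0 0 0 0; 0 0 0 0 0 0; 0 0 0 0 0 0; 0 0 0 0 0 0; 0 0 0 0 0 0; 0 0 0 0 0 0; 0 0 0 0 0 0", jaw=0.15, newtons=15)

```text
time: 21.15
position: [0.5226, 0.0035, 0.0262]
tool_rot: [0.136, 0.991, -0.0, 0.0]
ft_force: [-0.1, -0.8, 1.2]
grip_width: 0.0252
grip_force: 15.0
```

Request:
move_arm(series="0 0 -25 0 0 0; 0 0 -60 0 0 0; 0 0 -80 0 0 0; 0 0 -80 0 0 0")

```text
time: 21.48
position: [0.5251, 0.0031, 0.1098]
tool_rot: [0.136, 0.991, -0.0, 0.004]
ft_force: [0.8, -0.5, 0.4]
grip_width: 0.025
grip_force: 15.0
```

```bash
python3 -c "
from h import *
plan(.4226,-.1078,.108,173.95)"
```

```text
t 21.4833 at [0.5251 0.0031 0.1098] yaw 164.3 q6 -1.5
ROW [  68.8 -134.4    1.2] [-0.01  0.46 -9.62] rows>= 4.0
```

Request:
move_arm(series="67 -134 0 0 0 -9.6; 67 -134 0 0 0 -9.6; 67 -134 0 0 0 -9.6; 67 -134 0 0 0 -9.6; 67 -134 0 0 0 -9.6; 67 -134 0 0 0 -9.6; 67 -134 0 0 0 -9.6; 67 -134 0 0 0 -9.6")

```text
time: 22.15
position: [0.4226, -0.107, 0.1059]
tool_rot: [0.053, 0.999, -0.0, 0.0]
ft_force: [0.3, -0.1, 0.3]
grip_width: 0.0251
grip_force: 15.0
```

Request:
move_arm(series="0 0 0 0 0 0; 0 0 0 0 0 0; 0 0 0 0 0 0; 0 0 0 0 0 0; 0 0 0 0 0 0; 0 0 0 0 0 0; 0 0 0 0 0 0; 0 0 0 0 0 0")

```text
time: 22.82
position: [0.4218, -0.1074, 0.1062]
tool_rot: [0.053, 0.999, -0.0, 0.0]
ft_force: [-0.3, 1.1, -0.4]
grip_width: 0.0246
grip_force: 15.0
```

```bash
python3 -c "
from h import *
plan(.4228,-.1078,.060,173.95)"
```

```text
t 22.8167 at [ 0.4218 -0.1074  0.1062] yaw 173.9 q6 -1.97
ROW [-1.  -0.3 46.2] [-0.    0.   -0.03] rows>= 2.0
```

Request:
move_arm(series="-1 -0.3 25 0 0 0; -1 -0.3 40 0 0 0; -1 -0.3 46 0 0 0; -1 -0.3 46 0 0 0; -1 -0.3 46 0 0 0; -1 -0.3 46 0 0 0; -1 -0.3 46 0 0 0; -1 -0.3 46 0 0 0")

```text
time: 23.48
position: [0.4232, -0.108, 0.0608]
tool_rot: [0.053, 0.999, -0.0, 0.001]
ft_force: [0.1, 0.2, 0.0]
grip_width: 0.025
grip_force: 15.0
```

```bash
python3 -c "
from h import *
plan(.4228,-.1078,.0572,173.95)"
```

```text
t 23.4833 at [ 0.4232 -0.108   0.0608] yaw 173.9 q6 -1.97
ROW [0.4 0.2 3.6] [-0.03  0.08 -0.02] rows>= 1.0
```

Request:
move_arm(series="0 0 1 0 0 0; 0 0 2 0 0 0; 0 0 2.8 0 0 0; 0 0 3.3 0 0 0; 0 0 3.3 0 0 0; 0 0 3.3 0 0 0; 0 0 3.3 0 0 0; 0 0 3.3 0 0 0")

```text
time: 24.15
position: [0.4229, -0.1079, 0.0571]
tool_rot: [0.053, 0.999, -0.0, 0.0]
ft_force: [-0.4, -0.0, 6.0]
grip_width: 0.0248
grip_force: 15.0
```

Request:
move_arm(series="0 0 0 0 0 0; 0 0 0 0 0 0; 0 0 0 0 0 0; 0 0 0 0 0 0; 0 0 0 0 0 0; 0 0 -20 0 0 0; 0 0 -60 0 0 0; 0 0 -60 0 0 0", jaw=0.55)

```text
time: 24.82
position: [0.4252, -0.1089, 0.1209]
tool_rot: [0.053, 0.999, -0.002, 0.004]
ft_force: [1.2, 0.2, 0.1]
grip_width: 0.0476
grip_force: 0.0
```

Request:
move_arm(series="-82 0 -105 0 0 0; -82 0 -105 0 0 0; -82 0 -105 0 0 0; -82 0 -105 0 0 0; -82 0 -105 0 0 0; -82 0 -105 0 0 0; -82 0 -105 0 0 0; -82 0 -105 0 0 0")

```text
time: 25.48
position: [0.5018, -0.1156, 0.2198]
tool_rot: [0.053, 0.999, 0.001, -0.003]
ft_force: [-0.2, 0.2, 0.1]
grip_width: 0.048
grip_force: 0.0
```

```bash
python3 - <<'E'
from h import *
c=shot('wrist')
im=rectified(c,.426,-.11,.042,'black2.png')
fit(im,(im.max(2)<90)&(im.max(2)-im.min(2).astype(int)<20),.426,-.11)
plan(.605,-.19,.22,174)
E
```

```text
centre [ 0.4227 -0.1077] size mm [23.92405128 47.95100403] yaw 174.09
t 25.5333 at [ 0.5022 -0.1158  0.22  ] yaw 173.9 q6 -1.91
ROW [-110.1  -62.8   -0.7] [ 0.1  -0.28 -0.1 ] rows>= 4.0
```

View pics/black2.png

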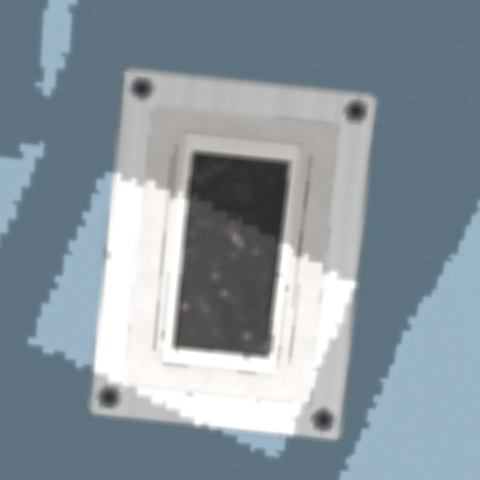

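The black coupon is centred on the pale one: (0.4227, -0.1077), yaw 174.1°. Now the large brass weight, viewed without going too near the furniture at the back.

Request:
move_arm(series="-71 -67 0 0 0 0; -71 -67 0 0 0 0; -71 -67 0 0 0 0; -71 -67 0 0 0 0; -71 -67 0 0 0 0; -71 -67 0 0 0 0; -71 -67 0 0 0 0")

```text
time: 26.12
position: [0.5663, -0.1892, 0.2211]
tool_rot: [0.053, 0.999, 0.001, -0.001]
ft_force: [0.5, 0.2, 0.8]
grip_width: 0.0476
grip_force: 0.0
```

```bash
python3 - <<'E'
from h import *
c=shot('wrist','w5.png')
im=rectified(c,.528,-.184,.015,'weight.png')
plan(.528,-.184,.1,174)
T=c['world_to_cam'];print(-T[:3,:3].T@T[:3,3],pix(c,[.528,-.184,.015]))
for r in robot.tip_of(c,'large_weight_mid'): print(r['xyz'],r['p'])
E
```

```text
t 26.1667 at [ 0.5666 -0.1893  0.2215] yaw 174.0 q6 -1.97
ROW [ 38.7   1.1 121.5] [ 0.06 -0.11 -0.04] rows>= 4.0
[ 0.48545689 -0.18087648  0.36072458] [277.08877615 148.92868257]
[0.3907, -0.1972, 0.0177] 0.95
[0.5344, -0.104, 0.02] 0.92
[0.4661, -0.2078, 0.0132] 0.83
[0.528, -0.184, 0.0147] 0.56
```

View pics/w5.png

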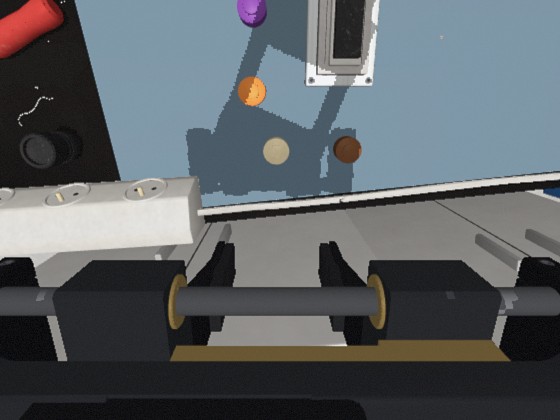

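View pics/weight.png

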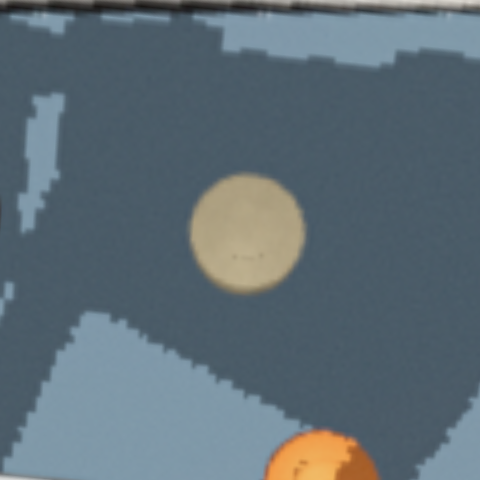

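The pictures show the brass weight at (276,151) in the wrist view, with brown (347,150), orange (252,91) and purple (252,8) beside it, and a socket strip at the left back. The weight measures 28.4 mm across, centre about (0.5297, -0.1858). I grip at yaw 150° to keep the gripper body off the socket strip.

```bash
python3 -c "
from h import *
plan(.5297,-.1858,.09,150)"
```

```text
t 26.2167 at [ 0.5669 -0.1895  0.2217] yaw 174.0 q6 -1.97
ROW [ 37.2  -0.3 131.8] [ 2.000e-02 -8.000e-02  2.397e+01] rows>= 4.0
```

Request:
move_arm(series="37 0 0 0 0 24; 37 0 30 0 0 24; 37 0 60 0 0 24; 37 0 90 0 0 24; 37 0 132 0 0 24; 37 0 132 0 0 24; 37 0 132 0 0 24; 37 0 132 0 0 24")

```text
time: 26.88
position: [0.5318, -0.1869, 0.0914]
tool_rot: [0.259, 0.966, -0.0, 0.001]
ft_force: [-0.4, -0.0, 0.5]
grip_width: 0.0479
grip_force: 0.0
```

Request:
move_arm(series="0 0 0 0 0 0; 0 0 0 0 0 0; 0 0 0 0 0 0; 0 0 0 0 0 0; 0 0 0 0 0 0")

```text
time: 27.3
position: [0.5315, -0.187, 0.0911]
tool_rot: [0.259, 0.966, -0.0, 0.001]
ft_force: [0.5, 0.8, -0.7]
grip_width: 0.0483
grip_force: 0.0
```

```bash
python3 -c "
from h import *
plan(.5297,-.1858,.025,150)"
```

```text
t 27.3 at [ 0.5315 -0.187   0.0911] yaw 149.9 q6 -1.58
ROW [ 2.3  0.1 66.1] [-0.    0.12 -0.08] rows>= 2.0
```

Request:
move_arm(series="1.8 0 20 0 0 0; 1.8 0 40 0 0 0; 1.8 0 55 0 0 0; 1.8 0 65.5 0 0 0; 1.8 0 65.5 0 0 0; 1.8 0 65.5 0 0 0; 1.8 0 65.5 0 0 0; 1.8 0 65.5 0 0 0")

```text
time: 27.97
position: [0.5297, -0.186, 0.0245]
tool_rot: [0.26, 0.966, -0.0, 0.0]
ft_force: [0.2, 0.6, -0.5]
grip_width: 0.0477
grip_force: 0.0
```

Request:
move_arm(series="0 0 0 0 0 0; 0 0 0 0 0 0; 0 0 0 0 0 0; 0 0 0 0 0 0; 0 0 0 0 0 0; 0 0 0 0 0 0; 0 0 0 0 0 0", jaw=0.15, newtons=30)

```text
time: 28.55
position: [0.5296, -0.1859, 0.0245]
tool_rot: [0.259, 0.966, -0.0, 0.0]
ft_force: [-0.0, -0.4, 2.1]
grip_width: 0.0269
grip_force: 30.2
```

Request:
move_arm(series="0 0 -20 0 0 0; 0 0 -50 0 0 0; 0 0 -80 0 0 0; 0 0 -100 0 0 0; 0 0 -100 0 0 0; 0 0 -100 0 0 0")

```text
time: 29.05
position: [0.5297, -0.186, 0.1249]
tool_rot: [0.259, 0.966, -0.0, 0.001]
ft_force: [-0.5, 0.0, -1.7]
grip_width: 0.027
grip_force: 30.0
```

```bash
python3 -c "
from h import *
plan(.4228,-.1078,.12,174)"
```

```text
t 29.05 at [ 0.5297 -0.186   0.1249] yaw 149.9 q6 -1.58
ROW [131.7  14.1   4.6] [-2.000e-02  1.000e-01 -2.407e+01] rows>= 4.0
```

Request:
move_arm(series="132 14 5 0 0 -24; 132 14 5 0 0 -24; 132 14 5 0 0 -24; 132 14 5 0 0 -24; 132 14 5 0 0 -24; 132 14 5 0 0 -24; 132 14 5 0 0 -24; 132 14 5 0 0 -24")

```text
time: 29.72
position: [0.4239, -0.1087, 0.119]
tool_rot: [0.054, 0.999, -0.0, 0.001]
ft_force: [-0.7, -0.3, -1.3]
grip_width: 0.0273
grip_force: 30.0
```

Request:
move_arm(series="0 0 0 0 0 0; 0 0 0 0 0 0; 0 0 0 0 0 0; 0 0 0 0 0 0; 0 0 0 0 0 0; 0 0 0 0 0 0; 0 0 0 0 0 0; 0 0 0 0 0 0")

```text
time: 30.38
position: [0.4223, -0.1076, 0.1194]
tool_rot: [0.053, 0.999, -0.0, 0.0]
ft_force: [0.1, 0.1, -1.0]
grip_width: 0.0266
grip_force: 30.0
```

```bash
python3 -c "
from h import *
plan(.4228,-.1078,.068,174)
shot('wrist','hold.png')"
```

```text
t 30.3833 at [ 0.4223 -0.1076  0.1194] yaw 173.9 q6 -1.97
ROW [-0.5 -0.2 51.4] [-0.    0.01 -0.08] rows>= 2.0
```

View pics/hold.png

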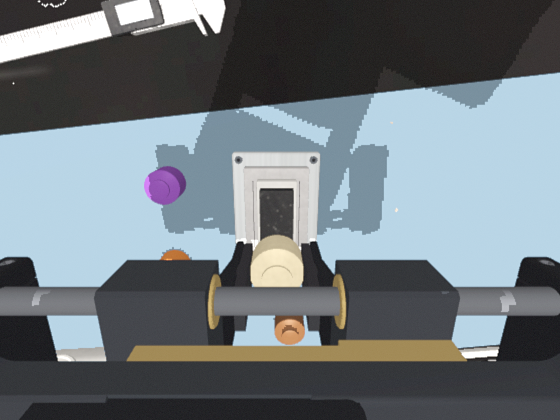

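The weight is held upright between the fingers (about (277,262)), above the black coupon at (277,212). I check its offset along tool x against the projected outline.

```bash
python3 - <<'E'
from h import *
c=shot('wrist'); p=np.array(robot.get_obs()['position']); a=np.radians(173.9); ux=np.array([np.cos(a),np.sin(a),0])
for dx in (-2,0,2):
    q=p+ux*dx/1000; b=q[2]-.0225
    print(dx,[pix(c,[*(q+ux*s)[:2],b+h]).round(1) for s,h in ((.014,0),(0,.026))])
im=c['img'][215:290,277].astype(int); 
for i in range(8,35): print(215+i,im[i],end=' ')
E
```

```text
-2 [array([276.2, 237.9]), array([276.2, 285.2])]
0 [array([276.2, 234.6]), array([276.2, 281.6])]
2 [array([276.2, 231.2]), array([276.2, 278. ])]
223 [66 66 66] 224 [66 67 66] 225 [67 66 65] 226 [64 64 61] 227 [65 63 63] 228 [71 71 71] 229 [76 75 75] 230 [79 75 75] 231 [82 79 79] 232 [76 75 75] 233 [73 71 73] 234 [105  98  87] 235 [177 163 137] 236 [193 180 150] 237 [192 179 148] 238 [194 181 149] 239 [195 182 150] 240 [193 181 150] 241 [193 180 150] 242 [193 180 149] 243 [196 182 152] 244 [197 184 153] 245 [196 182 152] 246 [193 180 149] 247 [195 182 152] 248 [209 197 165] 249 [250 237 203]
```

Request:
move_arm(series="-0.5 -0.2 20 0 0 0; -0.5 -0.2 40 0 0 0; -0.5 -0.2 51 0 0 0; -0.5 -0.2 51 0 0 0; -0.5 -0.2 51 0 0 0; -0.5 -0.2 51 0 0 0; -0.5 -0.2 51 0 0 0; -0.5 -0.2 51 0 0 0")

```text
time: 31.15
position: [0.4232, -0.1081, 0.0691]
tool_rot: [0.053, 0.999, -0.0, 0.001]
ft_force: [0.1, -0.5, -1.9]
grip_width: 0.0268
grip_force: 30.0
```

```bash
python3 -c "
from h import *
plan(.4228,-.1078,.0645,174)"
```

```text
t 31.15 at [ 0.4232 -0.1081  0.0691] yaw 173.9 q6 -1.97
ROW [0.5 0.2 4.6] [-0.04  0.09 -0.08] rows>= 1.0
```

Edge at row 234.3 against 234.6 predicted: the weight is centred in the grip. Lowering it the last few millimetres.

Request:
move_arm(series="0 0 1 0 0 0; 0 0 2 0 0 0; 0 0 3 0 0 0; 0 0 3.8 0 0 0; 0 0 4.2 0 0 0; 0 0 4.2 0 0 0; 0 0 4.2 0 0 0; 0 0 4.2 0 0 0")

```text
time: 31.82
position: [0.4228, -0.1078, 0.0644]
tool_rot: [0.053, 0.999, -0.0, 0.0]
ft_force: [-0.4, 0.1, 4.4]
grip_width: 0.027
grip_force: 30.0
```

Request:
move_arm(series="0 0 0 0 0 0; 0 0 0 0 0 0; 0 0 0 0 0 0; 0 0 0 0 0 0; 0 0 0 0 0 0; 0 0 -15 0 0 0; 0 0 -40 0 0 0; 0 0 -60 0 0 0", jaw=0.6)

```text
time: 32.48
position: [0.4224, -0.1076, 0.1246]
tool_rot: [0.053, 0.999, 0.0, -0.001]
ft_force: [-0.8, -0.2, -0.1]
grip_width: 0.052
grip_force: 0.0
```

Request:
move_arm(series="0 0 -40 0 0 0; -60 0 -100 0 0 0; -60 0 -100 0 0 0; -60 0 -100 0 0 0; -60 0 -100 0 0 0; -60 0 -100 0 0 0")

```text
time: 32.98
position: [0.4813, -0.1136, 0.2236]
tool_rot: [0.053, 0.999, 0.0, -0.001]
ft_force: [0.3, -0.2, -0.9]
grip_width: 0.0522
grip_force: 0.0
```

```bash
python3 -c "
from h import *
o=robot.get_obs(); print(o['time'],o['position'],o['ft_force'],o['grip_width'])
shot('wrist','end.png')"
```

```text
32.9833 [ 0.48131439 -0.11356797  0.22355183] [ 0.30886998 -0.2026325  -0.90729888] 0.05220521633794292
```

View pics/end.png

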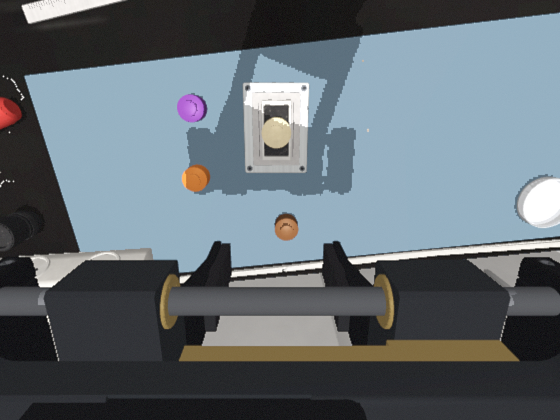

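The final picture shows the stack complete: the brass weight stands at (276,132), centred on the black coupon, and the look-alikes (192,109), (195,179), (286,229) are untouched.

```bash
python3 -c "
from rig import robot
print(robot.hand_in())"
```

```text
the job is handed in; nothing more can be done
None
```

The stack of steel plate, pale coupon, black coupon and large brass weight is built on the pad, aligned and centred to about 1 mm, and handed in at about 33 s with the gripper clear.

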